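Isolate the bench drill and hold its drill point at the depth line

ROBOT

A 7-joint arm with a two-finger parallel gripper is mounted at the origin on the work surface. World frame = base frame: x ahead of the robot, y to its left, z up, the work surface at z = 0. Lengths are in m, angles in degrees, forces in N, time in s.
With the tool pointing down it reaches from about 0.425 to 0.925 m from the base axis. Payload 6.8 kg.
Tool frame: the origin (TCP) lies at the very end of the fingers, on their centre line; the grasp point (between the pads) lies 19 mm behind it; y points along the fingers, z is the direction in which the jaws open and shut, and the axes are right-handed (so a half turn about y gives the same grasp; the last joint's range is limited). The gripper opens to 85 mm and grips with 20 to 120 N. Pads are 22 mm wide; open, the fingers measure 114 mm over their backs; the gripper's body (76 mm by 85 mm) begins 54 mm behind the grasp point. The pads swing forward as they close: fully open they stand 13 mm farther back than shut.
Start: joints at [-6.194, 27.33, 1.283, 89.118, -0.659, 63.558, -4.761], TCP at [0.675, 0, 0.231] pointing down, gripper open.
Joint ranges: [-169.35, 169.35], [-19.33, 120.38], [-80.79, 83.38], [13.8, 139.57], [-78.32, 258.32], [9.67, 109.79], [-169.56, 169.56]. Speed limits (degrees/s): [136.94, 136.94, 180, 180, 180, 180, 180].

INTERFACE

Orientations are given as a 3x3 rotation matrix whose columns are the frame's x, y, z axes.
In Python, from rig import ctrl gives the robot as it stands.
- The arm moves only by the shell command python3 -m pendant 'ROWS' [FORCE]. ROWS is JSON, one flat list of numbers, 7 for each row, row after row: the shift along the tool's x, y, z in cm, then the turn, a rotation vector about the tool's x, y, z in degrees, then the opening, from 0 (shut) to 1 (fully open). In form: [tx, ty, tz, rx, ry, rz, gripper, tx, ty, tz, rx, ry, rz, gripper, ...]. A call has 1 to 10 rows; each row is the pose to reach, as a shift and turn from the pose measured when the call began, along the tool's axes at that moment; what a row does not reach only later rows make up. A row lasts 1/8 s, in which the tool goes at most 62.5 mm and 10.7 degrees, less where a joint would pass 70% of its speed; a pose out of reach is approached as far as the arm can. A call with a gripper value outside its range is refused whole. The fingers move at their own pace and stop on an object; FORCE is the grip in N (left out, the last holds). Time passes only in rows, so rows that repeat a pose let the fingers close. It gives the time, the measured TCP pose, the force and the opening at its end, in the units of the state.
- ctrl.read_state(): the state, without advancing time (a new reading comes with each control period).
- ctrl.grab_frame(name): name is "scene" or "side" or "wrist"; returns a dict with "frame" (420x560x3 uint8, red, green, blue), "range_z" (420x560 float32, m along the optical axis (not along the pixel's ray), 0 where there is no reading), "fovy" (degrees; the focal length in pixels is half the picture's height over the tangent of half this angle, whatever the lens; pixels are square), "cx", "cy" (the principal point, pixels), "position" and "orientation" of the camera in the world. Camera axes: x right, y up, looking along -z (the intrinsics and any distortion apply to the point x, -y, -z); pixel columns grow to the right and rows downward; lengths in m; the calibration is good to about 2 mm. A picture is of the moment at which its call begins.
- ctrl.hand_in(): hands the job in, once; it reports no verdict.
The state is a dict: "time_s": time; "q": joint angles; "qvel": joint speeds; "joint_torque": joint torques, N m; "eef_pos": TCP position; "orientation": TCP orientation; "contact_force": force on the tool from outside, world axes, zero at the start; "ft_torque": the same for the moment, N m; "grip_width": finger opening in m.
Only numpy, scipy, OpenCV 4.12 (cv2) and the standard library are available. Lean on these libraries where they do the work, as an engineer would, in place of code of your own. Each camera call takes 0.05 s, during which the arm holds its last target.

TASK

I am about to set the depth stop of the bench drill, so first turn its power isolator fully to off, with the drill still up. Then bring the feed lever down until the drill point is level with the yellow line painted on the work standing beside it in the vice, and keep the lever held there against its spring while I do up the stop nuts: the job, and your program, ends while you are still holding it, with the point on the line. Leave the tools lying about the bench where they are.

Things in the scene. Friction and masses are not known exactly. Their poses are not given: they have to be found in the camera images.
- isolator_handle (a joint): red quarter-turn handle of the drill's power isolator, on the yellow plate on top of a grey box (115 x 115 mm, 66 mm high) fixed to the bench. Joint value 1.571 = on (as it starts), 0 = off. The handle turns about the vertical; towards off it turns counter-clockwise seen from above. An over-centre spring keeps it home at either end with about 0.2 N m; past half-way it pulls it on to the other end by itself.
- isolator_grip (a point): the middle of the isolator handle's grip bar, on the turning axis, 93 mm above the bench. The bar is 62 mm long, 15 mm thick and 28 mm tall (from 77 to 105 mm above the bench); it stands on a disc of 52 mm diameter that turns with it. The point's y axis lies along the bar and turns with the handle; the end with the white mark is at +y. On: the bar points along the box's x axis (green tick); off: along the box's y axis (white tick).
- feed_lever (a joint): feed lever of a small grey-green bench drill. 0 = up, at rest (35 degrees above the horizontal); grows as its knob is pushed down, up to 1.7 rad. Spring return: it takes about 4 to 8 N on the knob, and flies back up when let go. It lowers the drill by 18 mm for each radian.
- lever_knob (a point): centre of the black ball knob (34 mm diameter) at the end of the feed lever, 0.32 to 0.34 m above the bench at the start. It travels in an upright circle of 140 mm radius about lever_pivot; the steel rod of the lever (12 mm diameter) joins it from the pivot side. Can be pushed down from above or gripped.
- lever_pivot (a point): point on the feed lever's level turning axis, in the plane of the knob's circle, 92 mm out from the side of the casting. This axis is the drill head's y axis, and the knob lies on the -x side of the pivot in the drill head's frame. The belt cover comes no nearer than 76 mm to the knob's plane, lies 47 to 93 mm higher than the pivot and reaches 83 mm forward of it.
- drill_head: head of the bench drill, clamped on the column, does not move: casting, belt cover on top (108 mm wide) and motor. Origin on the underside of the casting; z up, its front (chuck side) looks along its -x axis, the feed lever is on its -y side. The head's height on the column varies from day to day.
- drill_point (a point): the point of the 8 mm brass-coloured drill in the chuck; moves straight down as the feed lever is pushed down.
- depth_line (a point): the yellow depth line, 5 mm thick, painted round the upright metal block (38 x 40 mm) that stands in the blue drill vice beside the drill; this point is at half the line's thickness, on the block's face towards the drill. The drill comes down past this face, 12 mm from it to the drill's axis, and touches nothing. The drill point starts 10 to 25 mm above the line.
- drill_stand: base (310 x 190 x 28 mm) of the bench drill with column, vice and work, fixed to the bench; origin under the centre of the base, axes as the drill head's.
- chuck_key: loose chuck key, T shaped, 62 mm long, lying on the bench; leave it alone
- centre_punch: loose centre punch, 112 mm long, 12 mm diameter, lying on the bench; leave it alone
- wrench: loose spanner lying on the bench; leave it alone
- hammer: loose hammer lying on the bench; leave it alone
- oil_can: loose green can of cutting oil, 52 mm diameter, 150 mm high, standing; leave it alone
- angle_offcut: loose offcut of angle iron, 120 mm long, on the bench; leave it alone
- wire_brush: loose brush lying on the bench; leave it alone

How it is judged:
By the outcome, as a careful person would: the job done as asked, in the order asked, and still so for the second after the job is handed in, while the arm keeps its last pose, push and grip.
It also fails if it takes over 67 s, if anything falls off the work surface, if the arm or the gripper's body presses on something with over 40 N, if the wrist force passes 120 N, or if a joint passes its speed limit or range.

## Working session

There is one attempt and no reset: what is moved stays moved. The work goes in short steps, Python scripts to look and compute and a shell command to move; the robot and the scene stay as the last step left them, time stands still between calls to the robot, and variables do not carry over. Pictures are saved under pics/ and viewed, and the job is handed in when it is done.

```bash
ls; mkdir -p pics
python3 - <<'E'
from rig import ctrl
import cv2,numpy as np
s=ctrl.read_state()
for k,v in s.items(): print(k,np.round(v,4).tolist())
for n in ["scene","side","wrist"]:
    f=ctrl.grab_frame(n)
    cv2.imwrite(f"pics/{n}0.png",f["frame"][:,:,::-1])
    np.savez(f"pics/{n}0.npz",**f)
    print(n,{k:np.round(v,4).tolist() for k,v in f.items() if k not in("frame","range_z")})
E
```

```text
pics
time_s 0.0
q [-6.2069, 27.3817, 1.2478, 89.1799, -0.6855, 63.5507, -4.7669]
qvel [-0.0133, 0.0254, -0.0667, -0.0407, -0.0267, 0.0761, -0.0556]
joint_torque [0.7071, -59.9437, 2.2261, -28.1704, 0.3022, 0.0993, 0.0582]
eef_pos [0.6744, 0.0006, 0.2302]
orientation [[0.0004, -0.0019, 1.0], [-1.0, 0.0005, 0.0004], [-0.0005, -1.0, -0.0019]]
contact_force [0.1663, 0.2038, -0.7144]
ft_torque [-0.0086, -0.0491, -0.019]
grip_width 0.0856
scene {'fovy': 45.4207, 'cx': 277.2322, 'cy': 208.9111, 'position': [1.0762, 0.6034, 1.275], 'orientation': [[-0.7496, -0.5356, 0.3888], [0.6618, -0.6155, 0.428], [0.0101, 0.5781, 0.8159]]}
side {'fovy': 56.7364, 'cx': 286.9905, 'cy': 216.043, 'position': [-0.1252, -0.6455, 0.8756], 'orientation': [[0.7027, 0.4101, -0.5814], [-0.7115, 0.4024, -0.5761], [-0.0022, 0.8185, 0.5745]]}
wrist {'fovy': 58.2914, 'cx': 282.1624, 'cy': 209.0059, 'position': [0.6753, 0.0757, 0.3732], 'orientation': [[1.0, -0.0015, 0.0015], [0.001, 0.9563, 0.2925], [-0.0019, -0.2925, 0.9563]]}
```

View pics/scene0.png

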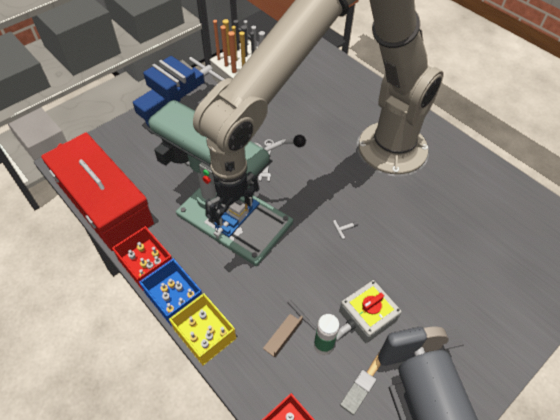

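View pics/side0.png

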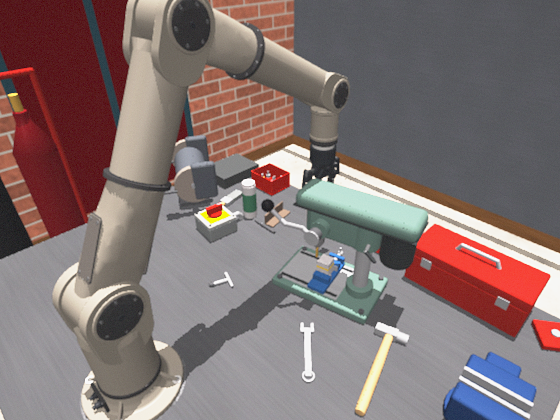

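View pics/wrist0.png

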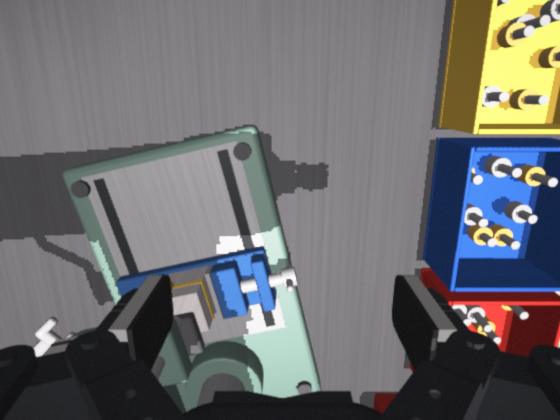

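The scene view shows the isolator at (372,305) with the oil can next to it at (327,330), the black knob at (299,141) and the drill base around (235,220). The side view shows the knob at (268,206). I'll enlarge these.

```bash
cat > h.py <<'E'
import numpy as np,cv2
def load(n): return dict(np.load(f"pics/{n}.npz"))
def K(f):
    h=f["frame"].shape[0]; return h/2/np.tan(np.radians(float(f["fovy"]))/2)
def ray(f,u,v):
    F=K(f); d=np.array([(u-f["cx"])/F,-(v-f["cy"])/F,-1.0]); return f["orientation"]@d
def pt(f,u,v,z=None):
    if z is None: z=f["range_z"][int(round(v)),int(round(u))]
    return f["position"]+ray(f,u,v)*z
def onz(f,u,v,h):
    d=ray(f,u,v); return f["position"]+d*(h-f["position"][2])/d[2]
def proj(f,p):
    c=f["orientation"].T@(np.asarray(p)-f["position"]); F=K(f)
    return np.array([f["cx"]+F*c[0]/-c[2],f["cy"]-F*c[1]/-c[2]])
def crop(n,u0,v0,u1,v1,s,out):
    im=load(n)["frame"][v0:v1,u0:u1,::-1]
    cv2.imwrite(f"pics/{out}.png",cv2.resize(im,None,fx=s,fy=s,interpolation=cv2.INTER_CUBIC))
def grab(n,out):
    from rig import ctrl
    f=ctrl.grab_frame(n); np.savez(f"pics/{out}.npz",**f); cv2.imwrite(f"pics/{out}.png",f["frame"][:,:,::-1]); return f
E
python3 - <<'E'
from h import *
crop("scene0",280,260,420,370,5,"c1")
crop("scene0",170,110,320,220,5,"c2")
crop("side0",180,170,300,260,6,"c3")
crop("side0",250,180,390,285,5,"c4")
E
```

```text
(no output)
```

View pics/c1.png

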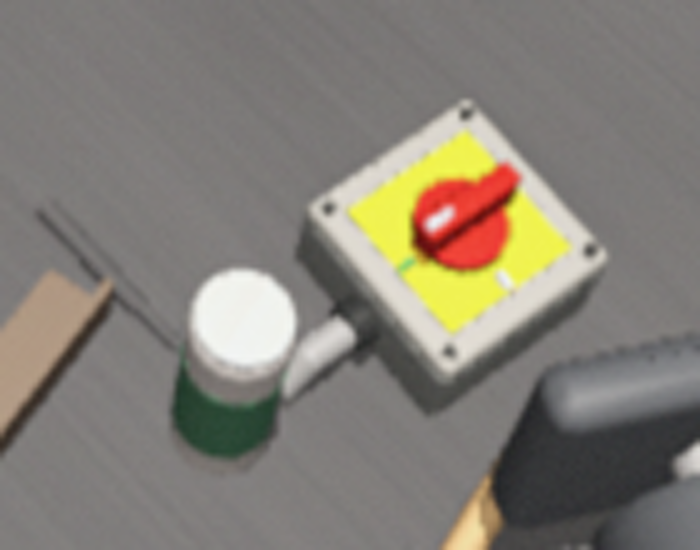

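View pics/c2.png

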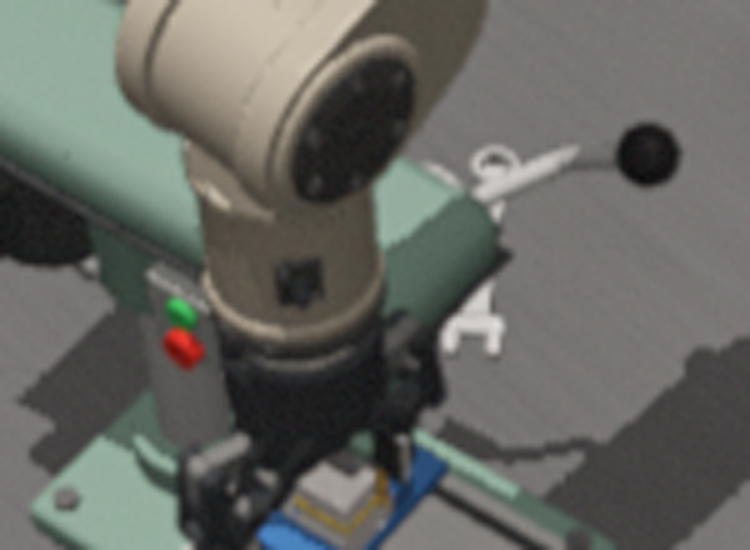

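View pics/c3.png

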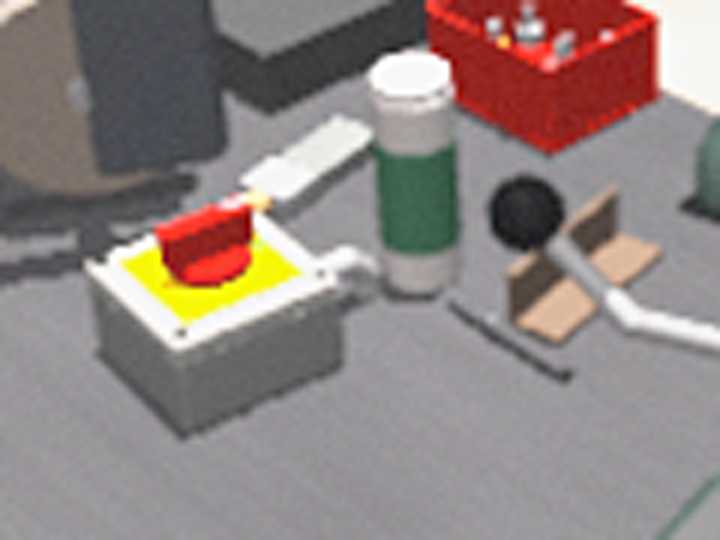

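View pics/c4.png

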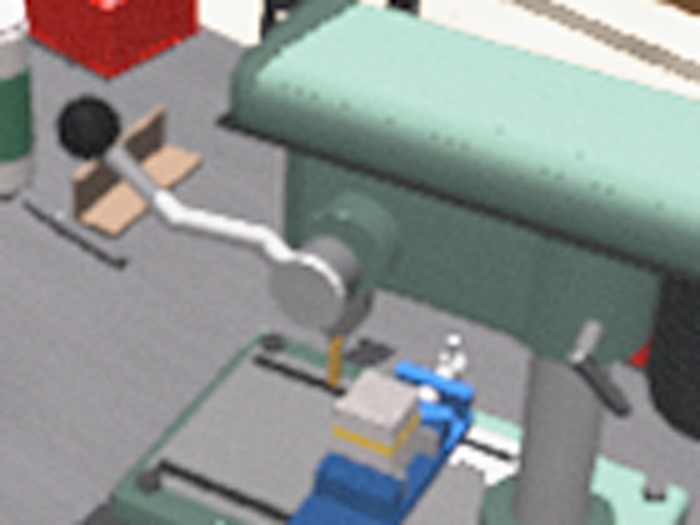

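Crop c1 shows the box top corners at about (373,280), (342,302), (369,335) and (401,310). The white mark is at the lower-left end of the bar, next to the green tick, and the white tick is at about (380.8,316). In c4 the knob is at (267.6,205), the drill tip at (317,257) and the yellow line at (324,267).

Run:
```python
from h import *
np.set_printoptions(precision=4,suppress=True)
s=load("scene0"); d=load("side0")
c=[onz(s,280+x/5,260+y/5,0.066) for x,y in [(467,98),(308,212),(445,375),(607,250)]]
for p in c: print(p)
m=np.mean(c,0); print("ctr",m)
for i in range(4):
    e=c[(i+1)%4]-c[i]; print(np.hypot(*e[:2]),np.degrees(np.arctan2(e[1],e[0])))
c2=[onz(d,180+x/6,170+y/6,0.066) for x,y in [(86,260),(180,350),(345,275)]]
print("side corners",c2)
print("green",onz(s,280+406/5,260+265/5,.067),"white",onz(s,280+504/5,260+281/5,.067))
# disc top / bar depth
for u,v in [(372,302),(375,301)]: print(pt(s,u,v))
# red pixels
for nm,f in(("scene",s),("side",d)):
    im=f["frame"].astype(int); 
    ok=(im[...,0]>150)&(im[...,1]<70)&(im[...,2]<70)&(f["range_z"]>0)
    P=[pt(f,u,v) for v,u in zip(*np.nonzero(ok))]; P=np.array(P)
    k=(np.hypot(*(P[:,:2]-m[:2]).T)<.05)
    P=P[k]; print(nm,len(P),P.min(0),P.max(0)); t=P[P[:,2]>.098]; print(len(t),t.mean(0))
# knob: dark blob triangulate
def blob(f,u0,v0,r=14):
    im=f["frame"].astype(int).sum(2); mask=np.zeros(im.shape,np.uint8); 
    vv,uu=np.mgrid[:420,:560]
    mask[((uu-u0)**2+(vv-v0)**2<r*r)&(im<110)]=1
    n,l,st,ce=cv2.connectedComponentsWithStats(mask); i=1+np.argmax(st[1:,4]); return ce[i],st[i]
ks,_=blob(s,299.5,141); kd,_=blob(d,267.5,205.5); print(ks,_,kd)
A=[];b=[]
for f,k in((s,ks),(d,kd)):
    r=ray(f,*k); r/=np.linalg.norm(r); Q=np.eye(3)-np.outer(r,r); A.append(Q); b.append(Q@f["position"])
x=np.linalg.lstsq(np.vstack(A),np.hstack(b),rcond=None)[0]; print("knob",x,proj(s,x)-ks,proj(d,x)-kd)
for f,k in((s,ks),(d,kd)):
    p=pt(f,*k); r=ray(f,*k); print("depth knob",p+r/np.linalg.norm(r)*.017)
```

```text
[0.4591 0.3138 0.066 ]
[0.5713 0.304  0.066 ]
[0.583  0.4115 0.066 ]
[0.4698 0.4211 0.066 ]
ctr [0.5208 0.3626 0.066 ]
0.11261535444395598 -5.025048059109994
0.10813336327185472 83.76501955422532
0.11366053416171079 175.15321052958896
0.10776275295140612 -95.68365250962837
side corners [array([0.4687, 0.4207, 0.066 ]), array([0.4542, 0.3048, 0.066 ]), array([0.5693, 0.2954, 0.066 ])]
green [0.5548 0.3583 0.067 ] white [0.5233 0.3975 0.067 ]
[0.5291 0.3637 0.1058]
[0.5221 0.3672 0.1073]
scene 195 [0.4974 0.3403 0.0727] [0.5508 0.3858 0.1123]
83 [0.5193 0.3626 0.1047]
side 81 [0.4861 0.3334 0.071 ] [0.5394 0.3673 0.1074]
30 [0.5093 0.3579 0.1032]
[298.9479 140.7812] [262 204  11   8  28] [266.5714 207.8214]
knob [ 0.4318 -0.0231  0.3165] [0.9697 0.0018] [0.9745 0.0101]
depth knob [ 0.4389 -0.0196  0.3243]
depth knob [ 0.4292 -0.0223  0.3173]
```

Run:
```python
from h import *
np.set_printoptions(precision=4,suppress=True)
s=load("scene0"); d=load("side0"); w=load("wrist0")
def tri(*o):
    A=[];b=[]
    for f,k in o:
        r=ray(f,*k); r/=np.linalg.norm(r); Q=np.eye(3)-np.outer(r,r); A.append(Q); b.append(Q@f["position"])
    return np.linalg.lstsq(np.vstack(A),np.hstack(b),rcond=None)[0]
x=tri((s,(299.6,140.8)),(d,(267.8,205.2))); print("knob",x,proj(s,x),proj(d,x))
print("can top",onz(s,328.4,323.6,.15),"can base side",onz(d,180+415/6,170+285/6,0))
print("punch",onz(s,288,302,.006),onz(d,275,232.5,.006))
# base corners wrist image top z=.028
W=[onz(w,*k,.028) for k in [(67,174),(252,127),(318,392)]]
for p in W: print("base",p)
e=W[0]-W[1]; print(np.hypot(*e[:2]),np.degrees(np.arctan2(e[1],e[0])))
e=W[2]-W[1]; print(np.hypot(*e[:2]),np.degrees(np.arctan2(e[1],e[0])))
for u,v in [(190,300),(200,310),(185,320),(225,350),(240,370),(215,385)]: print("w depth",u,v,pt(w,u,v),w["frame"][v,u])
for x,y in [(335,375),(336,350),(365,395),(360,440),(400,430),(350,435),(340,430),(310,285),(300,300)]:
    u,v=250+x/5,180+y/5; print("side",x,y,pt(d,u,v),d["frame"][int(v+.5),int(u+.5)])
crop("wrist0",60,220,340,420,2.85,"c5")
crop("side0",290,225,350,280,12,"c6")
```

```text
knob [ 0.4357 -0.0203  0.3214] [299.6459 140.8002] [267.8458 205.2005]
can top [0.6689 0.3423 0.15  ] can base side [0.6506 0.3308 0.    ]
punch [0.6561 0.1915 0.006 ] [0.6492 0.184  0.006 ]
base [0.474  0.0039 0.028 ]
base [0.6476 0.0471 0.028 ]
base [ 0.7153 -0.2452  0.028 ]
0.1789009996102771 -166.02749473488524
0.30011998713317883 -76.95461760149986
w depth 190 300 [ 0.5982 -0.0886  0.0955] [197 188 190]
w depth 200 310 [ 0.6059 -0.0982  0.0953] [197 187 189]
w depth 185 320 [ 0.6223 -0.0419  0.1952] [74 72 75]
w depth 225 350 [ 0.6162 -0.1762  0.0455] [56 66 63]
w depth 240 370 [ 0.6325 -0.1905  0.0578] [ 95 115 107]
w depth 215 385 [ 0.6101 -0.1935  0.075 ] [83 83 84]
side 335 375 [ 0.5787 -0.0762  0.0982] [146 117  69]
side 336 350 [ 0.5742 -0.0796  0.1227] [155 117  61]
side 365 395 [ 0.582  -0.0976  0.0932] [205 197 196]
side 360 440 [ 0.5649 -0.1094  0.0754] [197 163  58]
side 400 430 [ 0.5888 -0.1208  0.0752] [166 147 106]
side 350 435 [ 0.5631 -0.103   0.0764] [201 165  62]
side 340 430 [ 0.5612 -0.0966  0.0776] [198 165  67]
side 310 285 [ 0.4882 -0.1294  0.2478] [133 131 132]
side 300 300 [ 0.485  -0.1257  0.2376] [129 128 131]
```

View pics/c5.png

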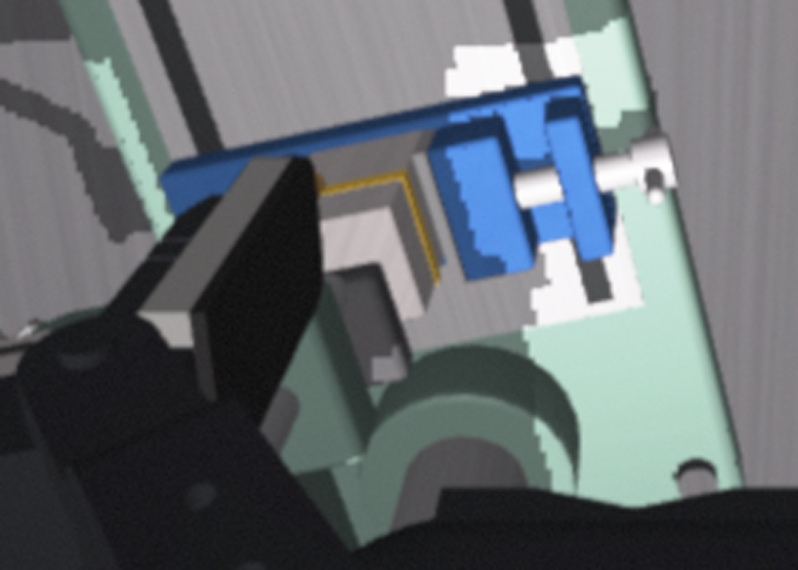

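View pics/c6.png

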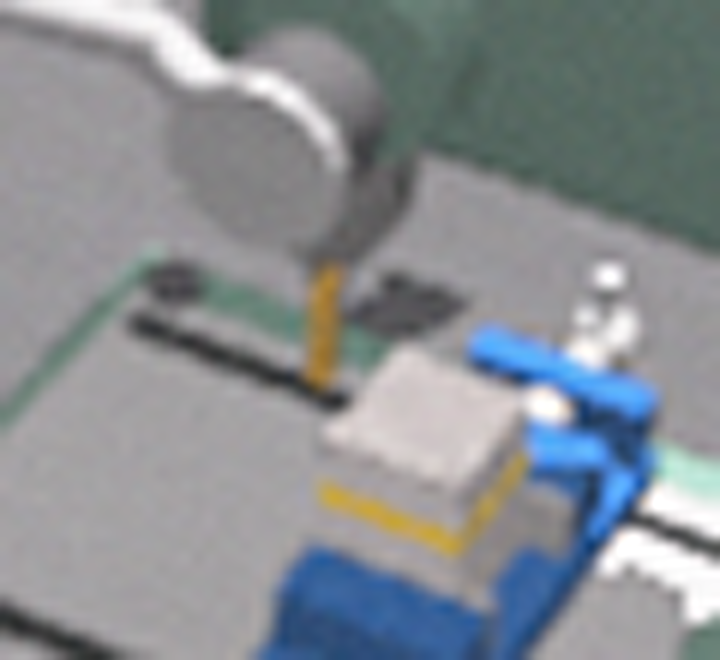

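Run:
```python
from h import *
np.set_printoptions(precision=3,suppress=True)
H={}
for n in("scene0","side0"):
    f=load(n); 
    for v in range(0,420,1):
        for u in range(0,560,1):
            z=f["range_z"][v,u]
            if z<=0: continue
            p=pt(f,u,v,z)
            if .3<p[0]<.75 and .15<p[1]<.6: 
                k=(int(p[0]/.025),int(p[1]/.025)); H[k]=max(H.get(k,0),p[2])
print("cols y",[j*25 for j in range(6,24)])
for i in range(12,30): print(i*25,[int(1000*H.get((i,j),-.001)) for j in range(6,24)])
```

```text
cols y [150, 175, 200, 225, 250, 275, 300, 325, 350, 375, 400, 425, 450, 475, 500, 525, 550, 575]
300 [6, 4, 5, 4, 6, 6, 5, 6, 5, 5, 8, 4, 5, 9, 6, 5, 5, 6]
325 [6, 5, 7, 6, 7, 4, 6, 4, 6, 7, 6, 6, 4, 6, 7, 6, 5, 6]
350 [6, 5, 6, 5, 7, 5, 4, 5, 11, 5, 6, 5, 5, 5, 8, 6, 5, 6]
375 [4, 7, 5, 7, 5, 8, 4, 8, 7, 7, 4, 7, 5, 6, 6, 7, 5, 6]
400 [5, 4, 8, 7, 5, 4, 5, 8, 6, 6, 8, 7, 5, 5, 1, 1, 4, 6]
425 [5, 5, 8, 7, 7, 5, 4, 5, 5, 8, 5, 9, 5, 2, 1, 122, 122, 120]
450 [10, 6, 6, 6, 5, 6, 70, 72, 70, 70, 71, 6, 5, 3, 119, 160, 123, 121]
475 [5, 8, 6, 7, 5, 6, 70, 78, 111, 73, 73, 6, 4, 3, 188, 184, 157, 3]
500 [6, 6, 4, 8, 7, 4, 72, 101, 109, 84, 75, 3, -1, 187, 200, 198, 176, 166]
525 [6, 5, 5, 6, 6, 65, 71, 99, 112, 82, 71, 5, -1, 213, 212, 197, 186, 183]
550 [8, 7, 6, 4, 7, 64, 71, 73, 106, 73, 73, 11, 205, 216, 214, 191, 192, 190]
575 [6, 6, 7, 5, 5, 5, 6, 54, 72, 70, 67, 5, 212, 215, 210, 187, 190, 190]
600 [4, 5, 4, 5, 9, 4, 2, 41, 42, 6, 8, 6, 214, 212, 163, 178, 184, 188]
625 [6, 13, 13, 15, 11, 10, 147, 154, 150, 6, 7, 6, 24, 23, 5, 149, 170, 179]
650 [7, 14, 15, 15, 44, 12, 153, 156, 156, 6, 7, 7, 25, 23, 5, 6, 8, 153]
675 [8, 5, 10, 10, 45, 5, 153, 153, 154, 6, 7, 6, 24, 24, 23, 5, 5, 1]
700 [7, 4, 7, 10, 45, 6, 9, 7, 7, 6, 6, 5, 23, 23, 21, 6, 48, 49]
725 [5, 6, 8, 11, 45, 47, 6, 4, 4, 5, 7, 7, 20, 22, 24, 3, 49, 50]
```

```bash
python3 -m pendant '[-3.6,-1,-1.5,0,9.6,0,1,-7.2,-1,-3.1,0,19.1,0,1,-10.8,-1,-4.6,0,28.7,0,1,-14.4,-1,-6.2,0,38.2,0,1,-18,-1,-7.7,0,47.8,0,1,-21.6,0,-9.2,0,57.3,0,1,-25.2,1,-10.8,0,66.9,0,1,-28.8,2,-12.3,0,76.4,0,1,-32.4,3,-13.9,0,86,0,1,-36,3,-15.4,0,95.5,0,1]' 30
python3 -m pendant '[0,0,0,0,0,0,0.6,0,0,0,0,0,0,0.6]'
python3 - <<'E'
from h import *
grab("wrist","w1")
E
```

```text
time_s: 1.4
eef_pos: [0.5192, 0.361, 0.1997]
orientation: [[-0.995, -0.003, -0.101], [0.101, -0.001, -0.995], [0.003, -1.0, 0.001]]
contact_force: [0.7, -0.1, 0.7]
grip_width: 0.0854
time_s: 1.65
eef_pos: [0.5195, 0.3598, 0.1994]
orientation: [[-0.995, -0.003, -0.1], [0.1, -0.003, -0.995], [0.003, -1.0, 0.003]]
contact_force: [0.9, -0.4, 0.4]
grip_width: 0.0524
```

View pics/w1.png

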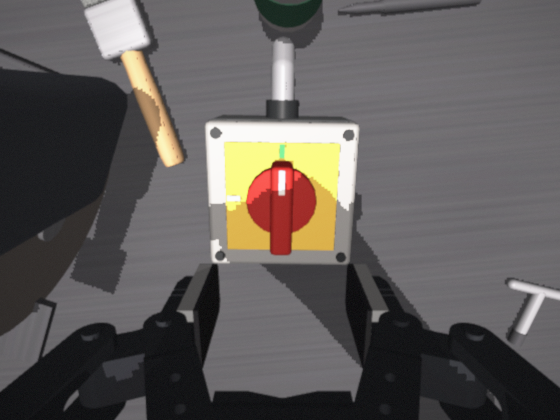

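The wrist view shows the bar running vertically from (282,163) to (281,254), lined up with the gap between the fingers. Next I'll compute its centre.

Run:
```python
from h import *
w=load("w1")
a=onz(w,282.5,164,.105);b=onz(w,281,254,.105); print(a,b,(a+b)/2,np.degrees(np.arctan2(*(a-b)[1::-1])))
c=[onz(w,*k,.066) for k in [(208,120),(358,120),(353,262),(211,262)]]; print(np.mean(c,0))
```

```text
[0.55165303 0.35654986 0.105     ] [0.48988256 0.36371885 0.105     ] [0.52076779 0.36013436 0.105     ] -6.620046853826569
[0.52082987 0.3594623  0.066     ]
```

```bash
python3 -m pendant '[-0.1,4,0,0,0,0,0.6,-0.1,8,0,0,0,0,0.6,-0.1,11.5,0,0,0,0,0.6,-0.1,11.5,0,0,0,0,0.6,-0.1,11.5,0,0,0,0,0,-0.1,11.5,0,0,0,0,0,-0.1,11.5,0,0,0,0,0,-0.1,11.5,0,0,0,0,0]' 40
```

```text
time_s: 2.7
eef_pos: [0.5223, 0.36, 0.0869]
orientation: [[-0.995, 0.001, -0.102], [0.102, 0.001, -0.995], [-0.001, -1.0, -0.001]]
contact_force: [-0.0, -0.2, 7.3]
grip_width: 0.0137
```

```bash
python3 -m pendant '[0,-0.2,0,0,-10,0,0,0,-0.2,0,0,-20,0,0,0,-0.2,0,0,-30,0,0,0,-0.2,0,0,-40,0,0,0,-0.2,0,0,-50,0,0,0,-0.2,0,0,-60,0,0,0,-0.2,0,0,-70,0,0,0,-0.2,0,0,-80,0,0,0,-0.2,0,0,-89,0,0,0,-0.2,0,0,-91,0,0]'
python3 -m pendant '[0,0,0,0,0,0,0,0,0,0,0,0,0,0.6,0,0,0,0,0,0,0.6,0,0,0,0,0,0,0.6]'
python3 -m pendant '[0,-5,0,0,0,0,0.6,0,-10,0,0,0,0,0.6,0,-12,0,0,0,0,0.6,0,-12,0,0,0,0,0.6]'
python3 - <<'E'
from h import *
grab("wrist","w2")
E
```

```text
time_s: 3.95
eef_pos: [0.519, 0.3641, 0.0872]
orientation: [[-0.079, -0.003, 0.997], [-0.997, 0.005, -0.079], [-0.005, -1.0, -0.003]]
contact_force: [-1.6, 11.1, -16.4]
grip_width: 0.0138
time_s: 4.45
eef_pos: [0.5194, 0.3639, 0.0876]
orientation: [[-0.079, -0.002, 0.997], [-0.997, 0.005, -0.079], [-0.005, -1.0, -0.003]]
contact_force: [-0.6, -0.2, 0.8]
grip_width: 0.0517
time_s: 4.95
eef_pos: [0.5206, 0.3639, 0.21]
orientation: [[-0.08, 0.001, 0.997], [-0.997, 0.008, -0.08], [-0.008, -1.0, 0.001]]
contact_force: [-0.4, -2.0, 0.1]
grip_width: 0.0513
```

View pics/w2.png

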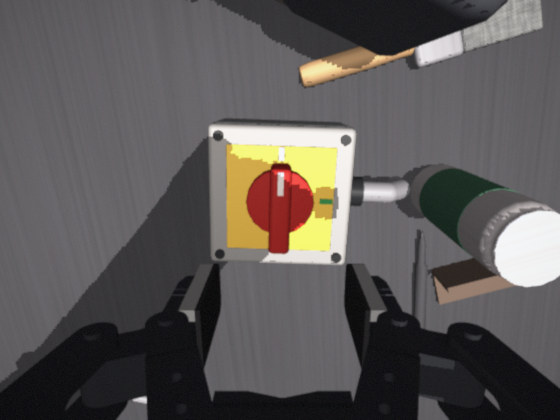

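The bar now points at the white tick (282,155), so the isolator is off. Next I'll take a closer look at the drill point and the line.

```bash
python3 -m pendant '[4.4,-0.6,1.4,0,0,-6,0.6,8.8,-1.2,2.7,0,0,-12,0.6,13.2,-1.8,4,0,0,-18,0.6,17.7,-2.3,5.4,0,0,-24,0.6,22.1,-2.3,6.8,0,0,-30,0.6,26.5,-2.3,8.1,0,0,-35,0.6,26.5,-2.3,8.1,0,0,-35,0.6,26.5,-2.3,8.1,0,0,-35,0.6]'
python3 - <<'E'
from h import *
grab("wrist","w3")
E
```

```text
time_s: 6.0
eef_pos: [0.5789, 0.0928, 0.2283]
orientation: [[-0.063, -0.048, 0.997], [-0.82, -0.567, -0.079], [0.569, -0.822, -0.004]]
contact_force: [-0.1, -0.9, 0.2]
grip_width: 0.0512
```

View pics/w3.png

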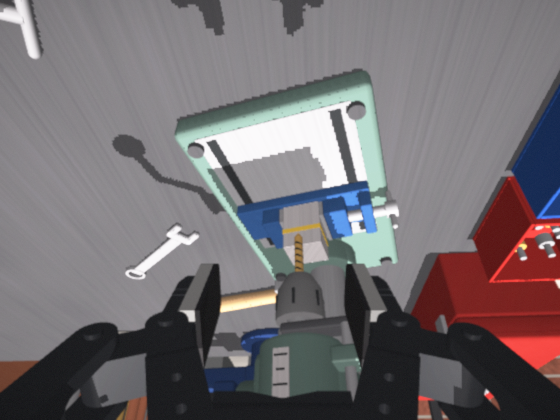

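Run:
```python
from h import *
f=load("w3"); print(f["position"],f["orientation"].round(3).tolist())
crop("w3",260,180,350,290,7,"c7")
im=cv2.imread("pics/c7.png"); cv2.imwrite("pics/c7.png",im[:590])
```

```text
[0.59111432 0.23535823 0.30324365] [[0.997, 0.046, 0.064], [-0.078, 0.618, 0.782], [-0.004, -0.785, 0.62]]
```

View pics/c7.png

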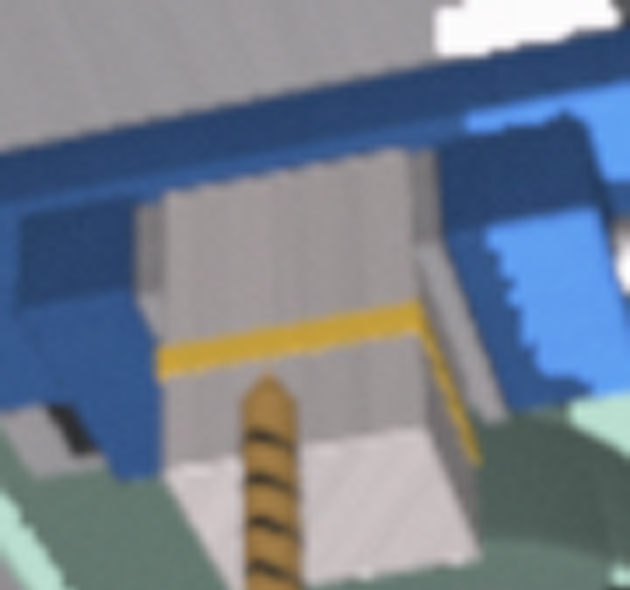

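Crop c7 shows the drill tip at (298.1,233.1) in the wrist view. The line's mid-thickness runs from (282.9,231.6) to (320.6,225.3), and the drill point is above it.

```bash
cat >> h.py <<'E'
def tri(*o):
    A=[];b=[]
    for f,k in o:
        r=ray(f,*k); r/=np.linalg.norm(r); Q=np.eye(3)-np.outer(r,r); A.append(Q); b.append(Q@f["position"])
    x=np.linalg.lstsq(np.vstack(A),np.hstack(b),rcond=None)[0]
    return x,[np.round(proj(f,x)-k,2).tolist() for f,k in o]
E
python3 - <<'E'
from h import *
np.set_printoptions(precision=4,suppress=True)
f=load("w3");d=load("side0");w=load("wrist0")
L=(282.9,231.6);R=(320.6,225.3)
for h in (.07,.073,.076,.08):
    a,b=onz(f,*L,h),onz(f,*R,h); e=b-a; print(h,a,b,np.hypot(*e[:2]),np.degrees(np.arctan2(e[1],e[0])))
print("lineL",tri((f,L),(d,(316.7,266.2))))
print("tip",tri((f,(298.1,233.1)),(d,(316.5,257.3))))
# line front-right corner in wrist0: c5 coords (402,177)
print("lineR",tri((f,R),(w,(60+402/2.85,220+177/2.85))))
print("topL", tri((f,(260+165/7,180+470/7)),(d,(290+322/12,225+432/12))))
# base corners w3
for k in [(196,150),(356,110)]: print(onz(f,*k,.028), f["range_z"][k[1],k[0]])
for k in [(299,240),(300,227),(290,229),(310,226),(310,245)]: print(k,pt(f,*k))
# ground plane depth bias
print(pt(f,100,60),pt(d,300,360))
E
```

```text
0.07 [ 0.5648 -0.0985  0.07  ] [ 0.6054 -0.0898  0.07  ] 0.04154642390465347 12.058784179344288
0.073 [ 0.5651 -0.0942  0.073 ] [ 0.6052 -0.0856  0.073 ] 0.04101205019750313 12.058784179344343
0.076 [ 0.5655 -0.0899  0.076 ] [ 0.6051 -0.0814  0.076 ] 0.04047767649035278 12.05878417934432
0.08 [ 0.5659 -0.0842  0.08  ] [ 0.6048 -0.0759  0.08  ] 0.03976517821415236 12.058784179344359
lineL (array([ 0.5637, -0.0916,  0.0734]), [[-1.54, -0.99], [0.53, -0.35]])
tip (array([ 0.5806, -0.0748,  0.0881]), [[-1.3, -0.86], [0.41, -0.29]])
lineR (array([ 0.6044, -0.082 ,  0.076 ]), [[-0.61, 0.37], [0.79, -0.38]])
topL (array([ 0.5644, -0.0906,  0.0935]), [[-1.71, -1.12], [0.57, -0.39]])
[ 0.4855 -0.0123  0.028 ] 0.36243662
[0.6389 0.0239 0.028 ] 0.32608294
(299, 240) [ 0.5827 -0.0707  0.1002]
(300, 227) [ 0.5837 -0.0867  0.0733]
(290, 229) [ 0.573  -0.0897  0.0732]
(310, 226) [ 0.5942 -0.0827  0.0754]
(310, 245) [ 0.5932 -0.0866  0.0961]
[ 0.4185  0.072  -0.0002] [ 0.3285 -0.2417 -0.003 ]
```

Run:
```python
from h import *
np.set_printoptions(precision=4,suppress=True)
f=load("w3"); C=f["position"]
th=np.radians(12.9); n=np.array([-np.sin(th),np.cos(th),0])
for h in (.0735,.075,.0765):
    a,b=onz(f,282.9,231.6,h),onz(f,320.6,225.3,h); m=(a+b)/2
    r=ray(f,298.1,233.1); t=(n@m+.012-n@C)/(n@r); tip=C+r*t
    r2=ray(f,298.1,229.05); t2=(n@m-n@C)/(n@r2); ln=C+r2*t2
    print(h,"tip",tip,"line",ln,"diff mm",1e3*(tip[2]-ln[2]))
k=np.array([.4357,-.0203,.3214]); fw=n
ang=np.radians(35); piv=k-.14*(np.cos(ang)*fw+np.array([0,0,np.sin(ang)])); print("pivot",piv)
for D in (0,5,10,13,14,15,16):
    a=ang-D/18; p=piv+.14*(np.cos(a)*fw+np.array([0,0,np.sin(a)])); print(D,D/18,p,np.hypot(*p[:2]))
crop("side0",290,190,330,260,8,"c8")
```

```text
0.0735 tip [ 0.5818 -0.0777  0.0872] line [ 0.5815 -0.09    0.0734] diff mm 13.717211461488743
0.075 tip [ 0.5819 -0.0755  0.0886] line [ 0.5816 -0.0879  0.0749] diff mm 13.683515645991712
0.0765 tip [ 0.5819 -0.0734  0.0901] line [ 0.5817 -0.0858  0.0764] diff mm 13.64981983049468
pivot [ 0.4613 -0.1321  0.2411]
0 0.0 [ 0.4357 -0.0203  0.3214] 0.4361726493030025
5 0.2777777777777778 [ 0.4318 -0.0031  0.2869] 0.4317767310948898
10 0.5555555555555556 [0.4301 0.0042 0.2488] 0.4301156136301085
13 0.7222222222222222 [0.4302 0.0035 0.2255] 0.43025569867111374
14 0.7777777777777778 [0.4305 0.0025 0.2178] 0.4304891252167676
15 0.8333333333333334 [0.4308 0.001  0.2102] 0.43081904644445684
16 0.8888888888888888 [ 0.4312 -0.0009  0.2027] 0.4312486538840931
```

```bash
cat >> h.py <<'E'
from scipy.spatial.transform import Rotation as Ro
def togo(p,yaw,tilt=0):
    from rig import ctrl
    s=ctrl.read_state(); R=np.array(s["orientation"]); 
    c,sn=np.cos(np.radians(yaw)),np.sin(np.radians(yaw))
    T=np.array([[sn,0,c],[-c,0,sn],[0,-1,0]])
    T=T@Ro.from_euler('z',tilt,degrees=True).as_matrix()
    print("shift cm",(R.T@(np.array(p)-s["eef_pos"])*100).round(2),"rot",np.degrees(Ro.from_matrix(R.T@T).as_rotvec()).round(1))
E
python3 - <<'E'
from h import *
togo((.50,.10,.40),13); togo((.436,-.02,.41),13)
E
```

```text
shift cm [  9.69 -14.11  -7.99] rot [  5.5 -16.9  34.3]
shift cm [ 20.5   -7.83 -13.43] rot [  5.5 -16.9  34.3]
```

```bash
python3 -m pendant '[2.4,-3.5,-2,1.4,-4.2,8.5,1,4.8,-7,-4,2.7,-8.4,17,1,7.2,-10.6,-6,4,-12.6,25.6,1,9.7,-14.1,-8,5.5,-16.9,34.3,1,13.3,-12,-9.8,5.5,-16.9,34.3,1,16.9,-9.9,-11.6,5.5,-16.9,34.3,1,20.5,-7.8,-13.4,5.5,-16.9,34.3,1,20.5,-7.8,-13.4,5.5,-16.9,34.3,1,20.5,-7.8,-13.4,5.5,-16.9,34.3,1]'
python3 - <<'E'
from h import *
grab("wrist","w4")
togo((.436,-.02,.304),13)
E
```

```text
time_s: 7.18
eef_pos: [0.4363, -0.0192, 0.41]
orientation: [[0.226, 0.002, 0.974], [-0.974, -0.0, 0.226], [0.0, -1.0, 0.002]]
contact_force: [-0.1, -0.9, 1.5]
grip_width: 0.0857
shift cm [ 0.09 10.58 -0.08] rot [-0.1  0.1  0. ]
```

View pics/w4.png

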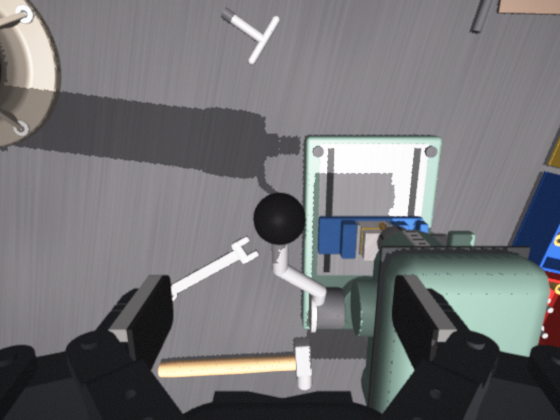

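The knob is at (279,218), centred between the fingers, and the base edges are square to the image. I'll check its position before descending.

Run:
```python
from h import *
f=load("w4"); print(onz(f,279,218,.3214)); p=pt(f,279,218); r=ray(f,279,218); print(p+r/np.linalg.norm(r)*.017)
d=load("side0"); print(tri((f,(279,218)),(d,(267.8,205.2))))
```

```text
[ 0.43568577 -0.02144024  0.3214    ]
[ 0.43566806 -0.02135602  0.32165816]
(array([ 0.43534056, -0.02100412,  0.32207111]), [[-0.38, -0.41], [0.13, -0.04]])
```

```bash
python3 -m pendant '[0.2,4,-0.1,0,0,0,1,0.2,8,-0.1,0,0,0,1,0.2,10.7,-0.1,0,0,0,1,0.2,10.7,-0.1,0,0,0,1,0.2,10.7,-0.1,0,0,0,0,0.2,10.7,-0.1,0,0,0,0,0.2,10.7,-0.1,0,0,0,0,0.2,10.7,-0.1,0,0,0,0,0.2,10.7,-0.1,0,0,0,0]' 40
python3 - <<'E'
from h import *
grab("wrist","w5")
for D in (4,8,11,14):
    k=np.array([.4355,-.021,.3217]); th=np.radians(13); fw=np.array([-np.sin(th),np.cos(th),0]); a0=np.radians(35)
    g=lambda a: np.cos(a)*fw+np.array([0,0,np.sin(a)])
    p=k+.14*(g(a0-D/18)-g(a0)); togo(p-[0,0,.019],13)
E
```

```text
time_s: 8.35
eef_pos: [0.4349, -0.0208, 0.3034]
orientation: [[0.227, -0.001, 0.974], [-0.974, 0.0, 0.227], [-0.001, -1.0, -0.001]]
contact_force: [-6.5, -0.6, 7.5]
grip_width: 0.032
shift cm [-1.45  2.8   0.06] rot [ 0.1  0.1 -0. ]
shift cm [-2.3   5.79  0.06] rot [ 0.1  0.1 -0. ]
shift cm [-2.49  8.11  0.07] rot [ 0.1  0.1 -0. ]
shift cm [-2.3  10.43  0.07] rot [ 0.1  0.1 -0. ]
```

View pics/w5.png

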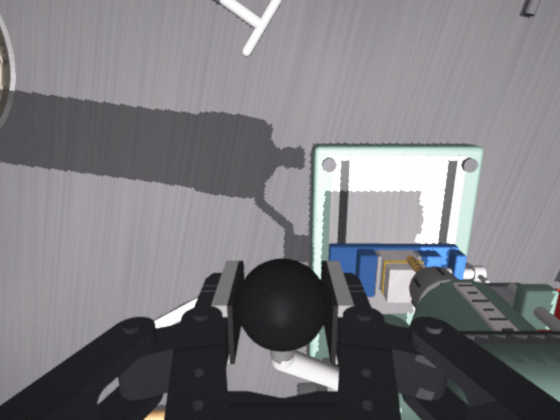

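The ball is gripped and the wrist camera can see the drill at (412,262). Now I'll bring the lever down along its arc.

```bash
python3 -m pendant '[-0.8,1.4,0,0,0,0,0,-1.45,2.8,0,0,0,0,0,-1.95,4.3,0,0,0,0,0,-2.3,5.8,0,0,0,0,0,-2.45,7,0,0,0,0,0,-2.5,8.1,0,0,0,0,0,-2.45,9.2,0,0,0,0,0,-2.4,9.7,0,0,0,0,0,-2.4,9.7,0,0,0,0,0,-2.4,9.7,0,0,0,0,0]'
python3 - <<'E'
from h import *
for n in("wrist","side","scene"): grab(n,n[0]+"_6")
crop("s_6",0,0,10,10,1,"x")
E
python3 - <<'E'
from h import *
f=grab("side","sd6")
crop("sd6",290,215,350,280,9,"c9"); crop("w_6",330,180,530,330,4,"c10")
E
```

```text
time_s: 9.65
eef_pos: [0.4294, 0.0031, 0.2073]
orientation: [[0.227, -0.001, 0.974], [-0.974, 0.001, 0.227], [-0.001, -1.0, -0.001]]
contact_force: [-4.7, -0.0, 5.6]
grip_width: 0.0319
```

View pics/c9.png

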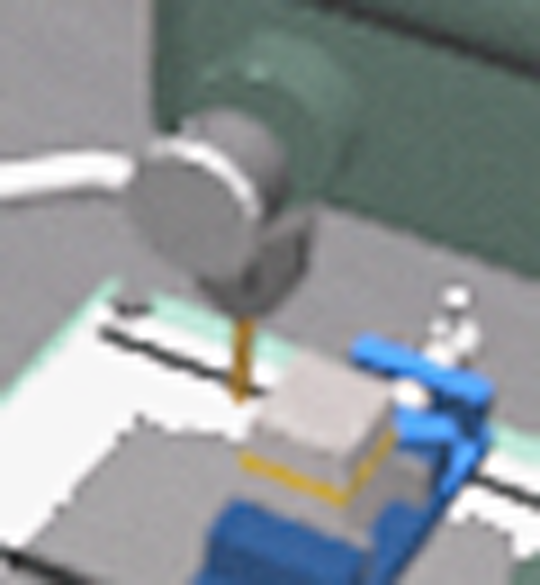

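View pics/c10.png

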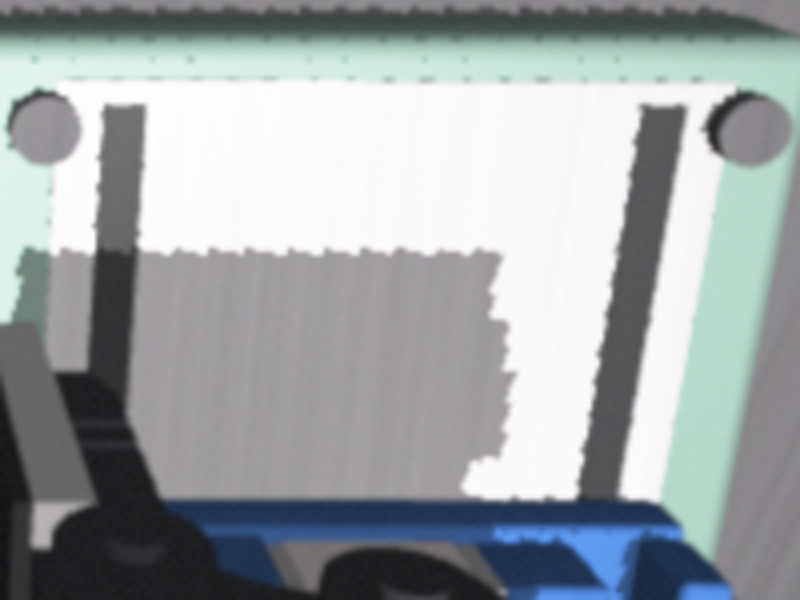

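Run:
```python
from h import *
f=load("sd6"); d=load("side0")
a=cv2.resize(d["frame"][180:280,250:350,::-1],None,fx=4,fy=4,interpolation=cv2.INTER_CUBIC)
b=cv2.resize(f["frame"][180:280,250:350,::-1],None,fx=4,fy=4,interpolation=cv2.INTER_CUBIC)
cv2.imwrite("pics/c11.png",np.hstack([a,b]))
```

```text
(no output)
```

View pics/c11.png

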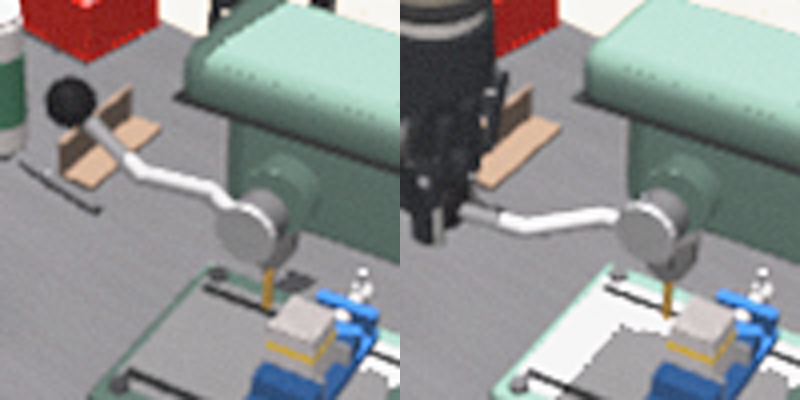

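View pics/w_6.png

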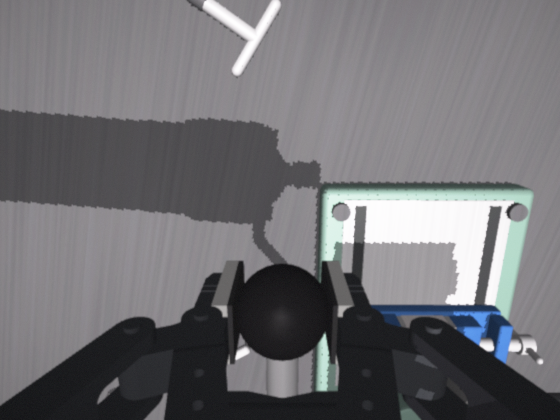

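View pics/sd6.png

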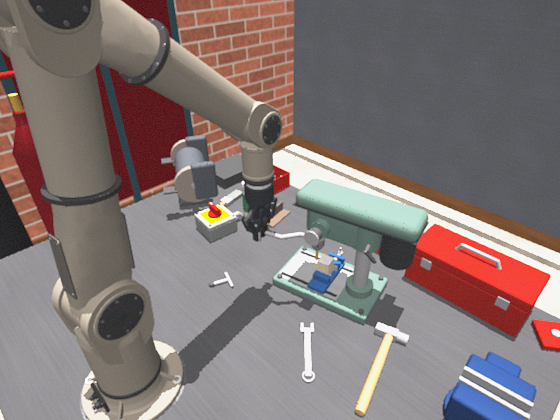

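Run:
```python
from h import *
crop("s_6",190,140,290,250,5.4,"c12")
d=load("sd6"); s=load("s_6")
for f in(d,s):
  for nm,p in (("lineL",(.565,-.0915,.075)),("lineR",(.605,-.0825,.075)),("tip@start",(.5815,-.0755,.0888)),("tip@line",(.5815,-.0755,.075))): print(nm,proj(f,p).round(2))
crop("sd6",300,240,340,275,18,"c13"); crop("side0",300,240,340,275,18,"c14")
```

```text
lineL [317.51 265.24]
lineR [323.78 257.64]
tip@start [317.29 256.8 ]
tip@line [317.1  260.19]
lineL [247.04 206.27]
lineR [238.36 215.53]
tip@start [245.97 209.93]
tip@line [246.16 212.66]
```

View pics/c12.png

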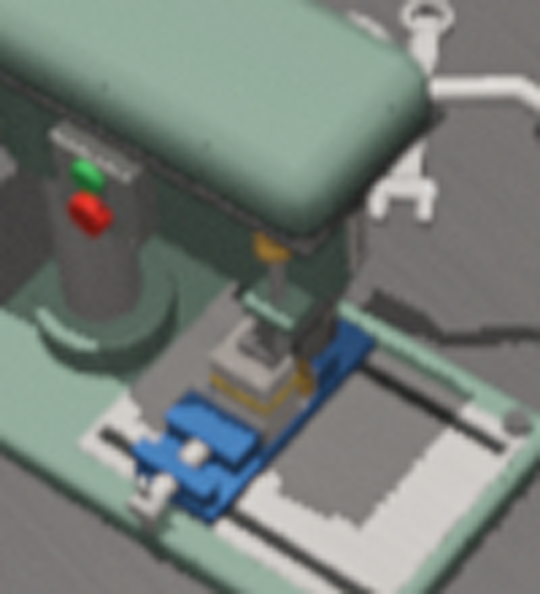

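View pics/c13.png

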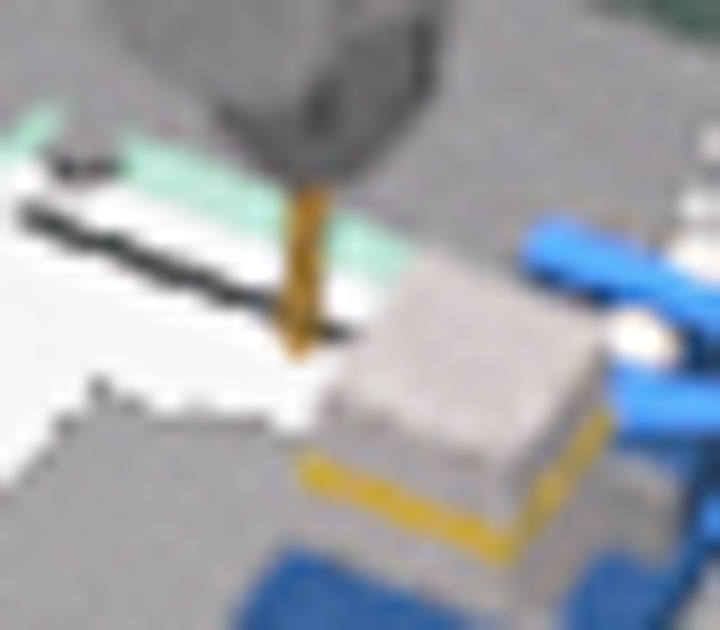

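View pics/c14.png

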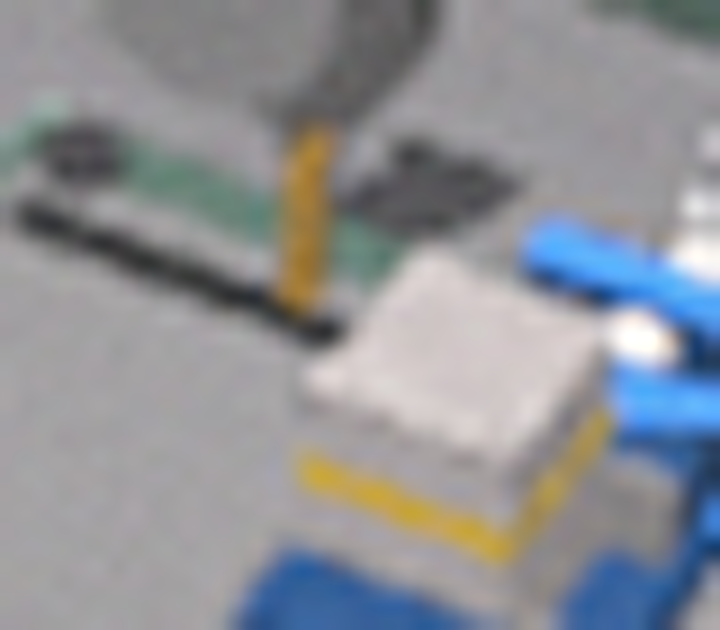

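Run:
```python
from h import *
from scipy.optimize import least_squares
for n,c in(("w5",(281,305)),("w_6",(282,312))):
    f=load(n); P=[]
    for v in range(c[1]-35,c[1]+36,2):
        for u in range(c[0]-35,c[0]+36,2):
            if (u-c[0])**2+(v-c[1])**2<35**2 and 0<f["range_z"][v,u]<.3: P.append(pt(f,u,v))
    P=np.array(P)
    r=least_squares(lambda x:np.linalg.norm(P-x,axis=1)-.017,P.mean(0)-[0,0,.015],loss="soft_l1",f_scale=.001)
    print(n,len(P),r.x,np.std(r.fun))
k=r.x
th=np.radians(13)
```

```text
w5 950 [ 0.43577851 -0.0208841   0.32182387] 0.0005456118976909648
w_6 946 [0.4303163  0.0027161  0.22984734] 0.0005615719984805714
```

The sphere fit puts the knob at z=0.2298, so the ball slipped about 4 mm in the grip. The drill is down about 12.5 mm. I'll go a little lower, then tilt the wrist about the ball so its camera can see the drill point.

```bash
python3 -m pendant '[0.05,0.5,0,0,0,0,0,0.1,1.0,0,0,0,0,0,0.3,1,0,0,0,-5,0,0.5,0.95,0,0,0,-10,0,0.7,0.9,0,0,0,-15,0,0.87,0.85,0,0,0,-20,0,1.05,0.8,0,0,0,-25,0,1.22,0.7,0,0,0,-30,0,1.22,0.7,0,0,0,-30,0,1.22,0.7,0,0,0,-30,0]' 50
python3 - <<'E'
from h import *
grab("wrist","w7")
E
```

```text
time_s: 11.1
eef_pos: [0.4321, -0.0088, 0.2008]
orientation: [[0.197, 0.113, 0.974], [-0.844, -0.486, 0.227], [0.499, -0.866, -0.0]]
contact_force: [-3.4, -2.1, 5.5]
grip_width: 0.0315
```

View pics/w7.png

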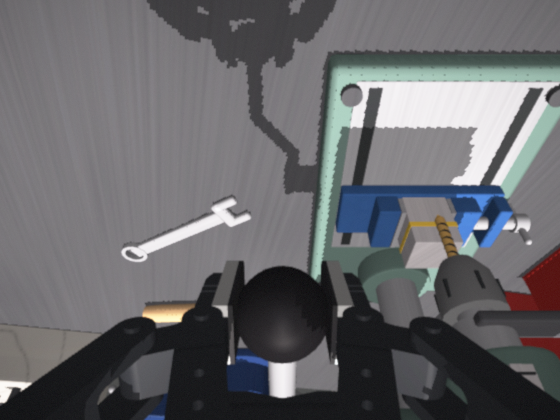

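The drill tip is now visible near (440,220), close to the line. I'll enlarge it.

Run:
```python
from h import *
crop("w7",385,185,475,275,7,"c15"); im=cv2.imread("pics/c15.png"); cv2.imwrite("pics/c15.png",im[:600])
from scipy.optimize import least_squares
n,c="w7",(282,314)
f=load(n); P=[]
for v in range(c[1]-35,c[1]+36,2):
    for u in range(c[0]-35,c[0]+36,2):
        if (u-c[0])**2+(v-c[1])**2<35**2 and 0<f["range_z"][v,u]<.3: P.append(pt(f,u,v))
P=np.array(P)
r=least_squares(lambda x:np.linalg.norm(P-x,axis=1)-.017,P.mean(0)-[0,0,.015],loss="soft_l1",f_scale=.001)
print(r.x); a=np.arcsin(np.sin(np.radians(35))+(r.x[2]-.3219)/.14); print("drop mm",18*(np.radians(35)-a))
```

```text
[0.43056363 0.00176865 0.22186335]
drop mm 13.541534135194189
```

View pics/c15.png

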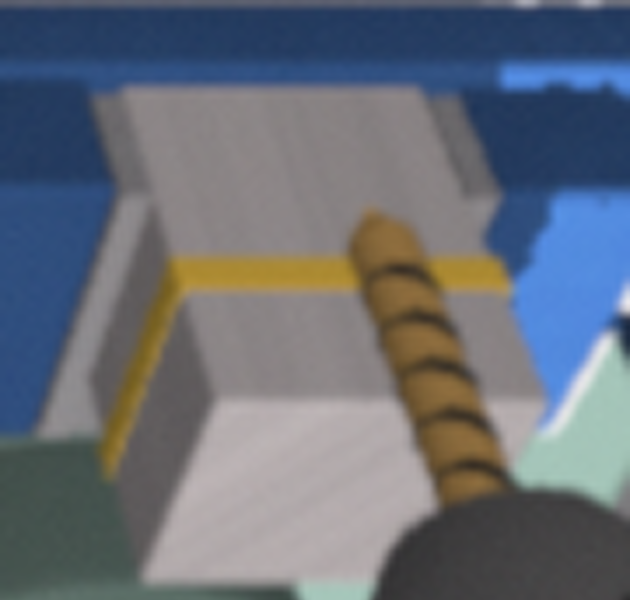

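```bash
cat >> h.py <<'E'
def diff(f,L,R,T,hs=(.0735,.075,.0765)):
    C=f["position"]
    for h in hs:
        a,b=onz(f,*L,h),onz(f,*R,h); e=b-a; e[2]=0; w=np.linalg.norm(e); e/=w
        n=np.array([-e[1],e[0],0]); m=(a+b)/2
        r=ray(f,*T); t=(n@a+.012-n@C)/(n@r); tip=C+r*t
        print(h,"w",round(w,4),"yaw",np.degrees(np.arctan2(e[1],e[0])).round(1),"tip",tip.round(4),"along",round(float((tip-a)@e),4),"diff mm",round(1e3*(tip[2]-h),2))
E
python3 - <<'E'
from h import *
f=load("w7")
diff(f,(385+176/7,185+274/7),(385+510/7,185+274/7),(438.1,215.1))
f=load("w3"); diff(f,(282.9,231.6),(320.6,225.3),(298.1,233.1))
E
```

```text
0.0735 w 0.0415 yaw 13.2 tip [ 0.584  -0.0762  0.0737] along 0.0206 diff mm 0.25
0.075 w 0.0412 yaw 13.2 tip [ 0.5827 -0.0747  0.0753] along 0.0204 diff mm 0.32
0.0765 w 0.0409 yaw 13.2 tip [ 0.5813 -0.0732  0.0769] along 0.0202 diff mm 0.4
0.0735 w 0.0409 yaw 12.1 tip [ 0.5818 -0.0777  0.0872] along 0.0195 diff mm 13.67
0.075 w 0.0407 yaw 12.1 tip [ 0.5819 -0.0755  0.0886] along 0.0194 diff mm 13.64
0.0765 w 0.0404 yaw 12.1 tip [ 0.5819 -0.0734  0.0901] along 0.0193 diff mm 13.61
```

Two independent estimates agree that the point is 0.1–0.3 mm above the line. I'll nudge the knob down about 2 mm, wait to check for creep, and check the isolator.

```bash
python3 -m pendant '[-0.1,0.17,0,0,0,0,0,-0.1,0.17,0,0,0,0,0,-0.1,0.17,0,0,0,0,0,-0.1,0.17,0,0,0,0,0,-0.1,0.17,0,0,0,0,0,-0.1,0.17,0,0,0,0,0,-0.1,0.17,0,0,0,0,0,-0.1,0.17,0,0,0,0,0,-0.1,0.17,0,0,0,0,0,-0.1,0.17,0,0,0,0,0]' 60
python3 - <<'E'
from h import *
grab("wrist","w8");grab("scene","sc8");grab("side","sd8")
crop("w8",385,185,475,275,7,"c16"); im=cv2.imread("pics/c16.png"); cv2.imwrite("pics/c16.png",im[:600])
crop("sc8",280,260,420,370,5,"c17")
from scipy.optimize import least_squares
f=load("w8"); P=[];c=(282,314)
for v in range(c[1]-35,c[1]+36,2):
    for u in range(c[0]-35,c[0]+36,2):
        if (u-c[0])**2+(v-c[1])**2<35**2 and 0<f["range_z"][v,u]<.3: P.append(pt(f,u,v))
P=np.array(P)
r=least_squares(lambda x:np.linalg.norm(P-x,axis=1)-.017,P.mean(0)-[0,0,.015],loss="soft_l1",f_scale=.001)
print(r.x); a=np.arcsin(np.sin(np.radians(35))+(r.x[2]-.3219)/.14); print("drop mm",18*(np.radians(35)-a))
E
```

```text
time_s: 12.4
eef_pos: [0.4322, -0.0091, 0.1989]
orientation: [[0.196, 0.113, 0.974], [-0.844, -0.486, 0.226], [0.499, -0.866, -0.0]]
contact_force: [-2.1, -4.0, 5.2]
grip_width: 0.0316
[0.43052687 0.00144069 0.21986575]
drop mm 13.801234730864762
```

View pics/c16.png

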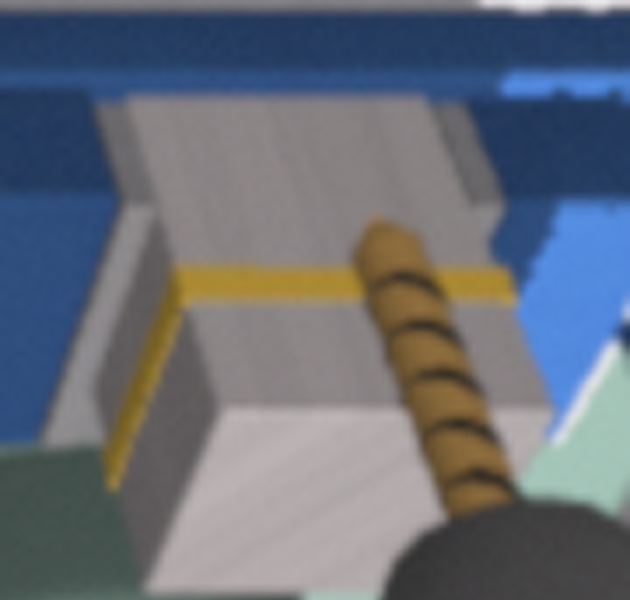

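View pics/c17.png

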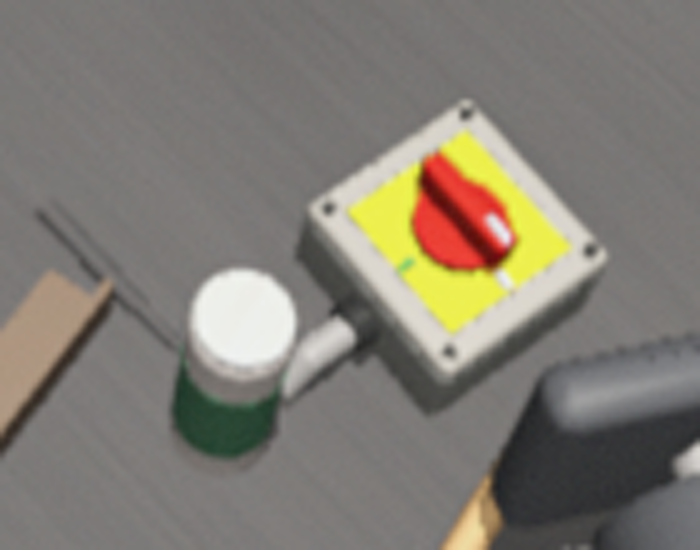

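View pics/sc8.png

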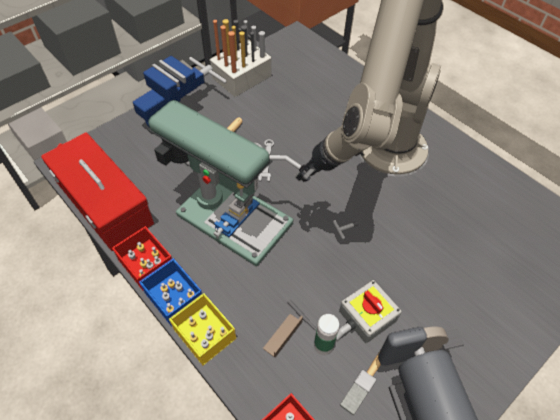

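The isolator bar lies along the box's y axis with the white mark at the white tick, and the tools haven't moved. In c16 the tip is at (438.9,216.3), with the line's middle at row 225.7.

Run:
```python
from h import *
diff(load("w8"),(385+178/7,185+284.5/7),(385+516/7,185+285.5/7),(385+376/7,185+219/7),(.075,))
from rig import ctrl
s=ctrl.read_state(); print(s["time_s"],s["eef_pos"],s["contact_force"])
```

```text
0.075 w 0.0416 yaw 12.9 tip [ 0.5828 -0.0749  0.0749] along 0.0207 diff mm -0.12
12.55 [ 0.43217097 -0.00914659  0.1988777 ] [-1.22578662 -3.53774969  4.73237819]
```

```bash
python3 -c "
from rig import ctrl
print(ctrl.hand_in())"
```

```text
the job is handed in; nothing more can be done
None
```

The isolator is off, the drill point is on the yellow line, and the arm is still gripping the lever knob (60 N grip setting) against its spring. I handed the job in at about 12.6 s.

- **Isolator:** I turned it fully off first, with the drill still up. The last scene picture shows the bar along the box's y axis, with its white mark at the white tick.
- **Drill point:** The last wrist-camera picture puts it within about 0.1 mm of the line's middle (-0.12 mm). The knob's position gives 13.8 mm of travel, against 13.65 mm measured from a close view before lowering.
- **Disagreement:** An earlier estimate from the coarse side camera put that gap at about 14.7 mm. I went with the two closer views, which agree with each other.
- **Grip:** The ball slipped about 4 mm in the fingers on the way down. I corrected for that by measuring the knob itself. I saw no movement of the arm in the last readings, and the force on the tool was about 6 N.
- **Tools:** I didn't touch any of the loose tools. Those in view in the last scene picture are where they started.

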